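# Set a windowed key cell in the optical key reader

### The arm

A 7-joint arm with a two-finger parallel gripper is mounted at the origin on the work surface. World frame = base frame: x ahead of the robot, y to its left, z up, the work surface at z = 0. Lengths are in m, angles in rad, forces in N, time in s.
With the tool pointing down it reaches from about 0.35 to 0.9 m from the base axis. Payload 8.1 kg.
Tool frame: the origin (TCP) lies midway between the tips of the shut fingers; the grasp point (between the pads) lies behind it (arm.tcp_to_grasp is the z of the grasp point in the tool frame, in m); z points along the fingers, y is the line along which they close (so a half turn about z gives the same grasp; the last joint's range is limited). The gripper opens to 92 mm and grips with 3 to 60 N. Pads are 19 mm wide; open, the fingers measure 130 mm over their backs; the gripper's body (75 mm by 190 mm) begins 47 mm behind the grasp point.
Start: joints at [-1.443, 0.434, 0.025, 1.573, -0.012, 1.134, -0.075], TCP at [0.143, 0.608, 0.227] pointing down, gripper open.
Joint ranges: [-2.62, 2.62], [-0.44, 2.09], [-1.27, 1.32], [0.08, 2.57], [-1.32, 4.46], [0.12, 2], [-2.74, 2.74]. Speed limits (rad/s): [2.22, 2.22, 3.01, 3.01, 3.14, 3.14, 3.14].

### API

Orientations are given as a rotation vector (axis times angle).
In Python, from cell import readout, vision, arm gives the robot as it stands.
- The arm moves only by the tool carry_out, never from a script. Its argument "increments" is one flat list of numbers, 6 for each row, row after row: the shift along the world's x, y, z in mm, then the turn, a rotation vector about the world's x, y, z in rad. In form: [tx, ty, tz, wx, wy, wz, tx, ty, tz, wx, wy, wz, ...]. A call has 1 to 20 rows; each row shifts and turns the commanded pose from where the row before left it; what a row does not reach is not made up. A row lasts 1/8 s, in which the tool goes at most 62.5 mm and 10.7 degrees, less where a joint would pass 70% of its speed; a pose out of reach is approached as far as the arm can. A call with a gripper value outside its range is refused whole. "grip" is the closure, from 0 (fully open) to 1 (shut), set as the call begins (left out, the last holds). The fingers move at their own pace and stop on an object; "newtons" is the grip in N (left out, the last holds). Time passes only in rows, so rows that do not move let the fingers close. It gives the time, the measured TCP pose, the force, the opening and the grip force at its end, in the units of the state.
- readout.observe(): the state, without advancing time (a new reading comes with each control period).
- vision.get_image(name): name is "scene" or "top" or "wrist"; returns the picture (420x560x3 uint8, red, green, blue); there is no depth.
- vision.calibration(name): a dict with "fov_y" (degrees; the focal length in pixels is half the picture's height over the tangent of half this angle, whatever the lens; pixels are square), "cx", "cy" (the principal point, pixels), "pose" (4x4, takes a point from camera to world coordinates). Camera axes: x right, y up, looking along -z (the intrinsics and any distortion apply to the point x, -y, -z); pixel columns grow to the right and rows downward; lengths in m; the calibration is good to about 2 mm. A picture is of the moment at which its call begins: read the wrist's pose just before it. calibration takes no time and is no camera call; for the wrist camera it gives the pose at the moment of the call.
- arm.sign_off(): hands the job in; it is judged then, once.
The state is a dict: "clock": time; "joints": joint angles; "dq": joint speeds; "joint_efforts": joint torques, N m; "position": TCP position; "ee_rot": TCP orientation; "force": force on the tool from outside, world axes, zero at the start; "ft_torque": the same for the moment, N m; "width": opening from 0.0 (shut) to 1.0 (fully open); "gripper_force": force on a finger pad.
Only numpy, scipy, OpenCV 4.12 (cv2) and the standard library are available. Lean on these libraries where they do the work, as an engineer would, in place of code of your own. Each camera call takes 0.05 s, during which the arm holds its last target. There are 200 camera calls.

### The job

Take the windowed cell with the key in it out of the slanted rack and seat it upright, fully home, in the square well of the optical key reader, turned so that its two clear faces look at the lamp and at the camera lens and light can pass through. Lower it in rather than dropping it, let go, and leave the two other pieces in the rack and the padlock and the screwdriver on the bench where they are.

Things in the scene. Friction and masses are not known exactly. Their poses are not given: they have to be found in the camera images.
- cell_center (a point): Centre (half-way up) of the loose windowed cell: aluminium, 36 x 36 mm square, 110 mm tall, 0.2 kg. z runs along it to its top; x through its two clear glass faces (a brass key shows inside); y through its two solid flat aluminium faces, the ones to grip. Its foot steps in to 30 mm over the lowest 8 mm. It starts in one of the rack's pockets, its top leaning 30 degrees to the robot's side.
- rack: Fixed steel rack, 100 (x) by 260 mm (y). Origin: centre of underside, z up. Three square pockets at y = -90, 0, +90 mm, their floors' centres 38 mm up. They lean 30 degrees, tops to -x (robot's side). Along the lean: side walls 22 mm, front lip 18 mm, a 34 mm wide back plate 66 mm up each piece's -x face. Draw a piece straight out along its lean. Which piece is in which pocket varies.
- reader: Fixed optical key reader, base 236 (x) by 100 mm (y). Origin: centre of underside, z up. Light path along x, 86 mm up: lamp in a box at x = -116 to -58 mm (74 mm wide, lens tube to -46), camera's black lens barrel, 64 mm across, at x = 58 to 96, bracket to 116; tops 118 mm up. At x = y = 0 a block 64 mm square, top 46 mm up, holds the square well. The y sides are open.
- well_floor (a point): Centre of the floor of the reader's well, 24 mm above the bench. The well is 40 mm square, 22 mm deep, its upper 8 mm widening to 49 mm at the mouth, sides along x and y; it takes the cell's foot in any quarter turn. Axes as the reader's: x is the light path, z up. A cell fully home has its centre 55 mm above this point.
- blindcell_center (a point): Centre (half-way up) of a loose aluminium cell of the same size and foot (36 x 36 x 110 mm) with four solid faces and no window, in another pocket of the rack. To be left there.
- plug_center (a point): Centre (half-way up) of a loose aluminium plug, 36 x 36 mm and 60 mm tall with a round knob on top (85 mm in all), in the third pocket. To be left there.
- padlock: Loose brass padlock standing on the bench, body 30 x 60 x 55 mm, 95 mm high with its shackle. Bystander; origin at its underside.
- screwdriver: Loose screwdriver 170 mm long lying on the bench along its own x. Bystander.
Mind the look-alikes: they are no part of the job. Leave any turquoise look-alike of the part that bears cell_center alone.

How it is judged:
By the outcome, as a careful person would: the job done as asked, in the order asked, and still so for the second after the job is handed in, with the robot touching nothing.
It also fails if it takes over 40 s, if anything falls off the work surface, if the arm or the gripper's body presses on something with over 40 N, if the wrist force passes 120 N, or if a joint passes its speed limit or range.

## Working session

There is one attempt and no reset: what is moved stays moved. The work goes in short steps, Python scripts to look and compute and a tool call to move; the robot and the scene stay as the last step left them, time stands still between calls to the robot, and variables do not carry over. Pictures are saved under pics/ and viewed, at most 10 in all, crops included, and the job is handed in when it is done.

Besides the shell and the picture viewer there is one more tool, called after ">>>" as name(argument=value, ...) on one line, values as JSON. carry_out: Moves the arm, as the interface text tells. Its arguments: {"type":"object","properties":{"increments":{"type":"array","items":{"type":"number"}},"grip":{"type":"number"},"newtons":{"type":"number"}},"required":["increments"]}

```bash
mkdir -p pics; ls
python3 - <<'E'
from cell import readout, vision, arm
import cv2,numpy as np
s=readout.observe();print({k:np.round(v,3) for k,v in s.items()},arm.tcp_to_grasp)
ims=[]
for n in("scene","top","wrist"):
    im=vision.get_image(n);cv2.imwrite(f"pics/{n}0.png",im[:,:,::-1]);c=vision.calibration(n)
    print(n,{k:(np.round(v,3).tolist() if not isinstance(v,(str,dict)) else v) for k,v in c.items()})
E
```

```text
pics
{'clock': np.float64(0.0), 'joints': array([-1.443,  0.435,  0.025,  1.574, -0.012,  1.134, -0.075]), 'dq': array([ 0.001,  0.001,  0.001, -0.001,  0.   ,  0.001, -0.001]), 'joint_efforts': array([ 0.0000e+00, -6.6785e+01,  9.8500e-01, -3.1447e+01, -6.1000e-02,
        4.3000e-02,  0.0000e+00]), 'position': array([0.143, 0.608, 0.226]), 'ee_rot': array([-3.620e-01, -3.121e+00,  3.000e-03]), 'force': array([0.146, 0.54 , 0.495]), 'ft_torque': array([-0.021, -0.046,  0.016]), 'gripper_force': np.float64(0.0), 'width': np.float64(1.004)} -0.0188
scene {'fov_y': 53.472, 'cx': 282.24, 'cy': 207.827, 'pose': [[0.714, -0.496, 0.495, 1.071], [0.7, 0.523, -0.486, -0.385], [-0.018, 0.693, 0.72, 0.745], [0.0, 0.0, 0.0, 1.0]]}
top {'fov_y': 57.156, 'cx': 281.352, 'cy': 215.579, 'pose': [[-0.001, 0.987, -0.162, 0.458], [-1.0, 0.001, 0.008, 0.087], [0.008, 0.162, 0.987, 0.942], [0.0, 0.0, 0.0, 1.0]]}
wrist {'fov_y': 71.599, 'cx': 282.035, 'cy': 209.216, 'pose': [[0.228, -0.938, -0.261, 0.072], [0.974, 0.219, 0.062, 0.625], [-0.001, -0.269, 0.963, 0.384], [0.0, 0.0, 0.0, 1.0]]}
```

View pics/scene0.png

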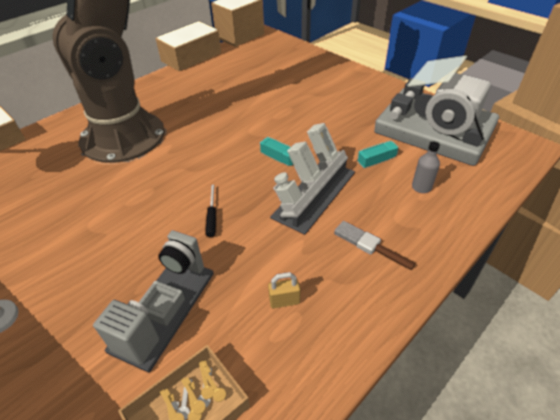

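View pics/top0.png

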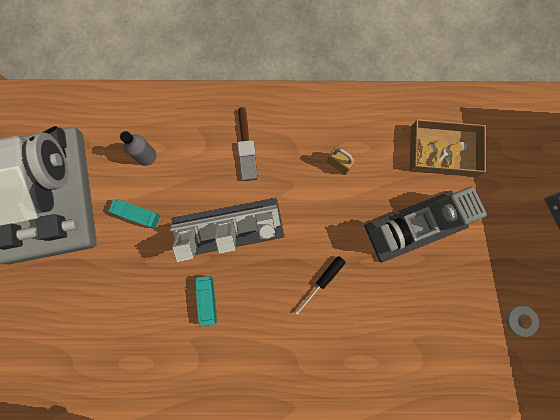

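The top view shows the rack near (228,230) with two tall cells at (184,245) and (225,237) and the knobbed plug at (266,230). The reader is near (425,222), lamp to the right and camera to the left. The teal decoys at (134,213) and (205,300) lie off the rack. In the scene view the tall pieces are at (320,140) and (300,162), and I'll enlarge to see which has the window.

Run:
```python
import cv2,numpy as np
a=cv2.imread("pics/scene0.png")[115:235,260:360];b=cv2.imread("pics/top0.png")[190:270,160:295]
a=cv2.resize(a,None,fx=5,fy=5,interpolation=2)[:600,:400] if 0 else cv2.resize(a,(400,480),interpolation=2)
b=cv2.resize(b,(400,237),interpolation=2)
c=cv2.imread("pics/top0.png")[180:270,360:495];c=cv2.resize(c,(400,267),interpolation=2)
o=np.zeros((510,800,3),np.uint8);o[:480,:400]=a;o[:237,400:]=b;o[240:507,400:]=c
cv2.imwrite("pics/c1.png",o)
```

```text
(no output)
```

View pics/c1.png

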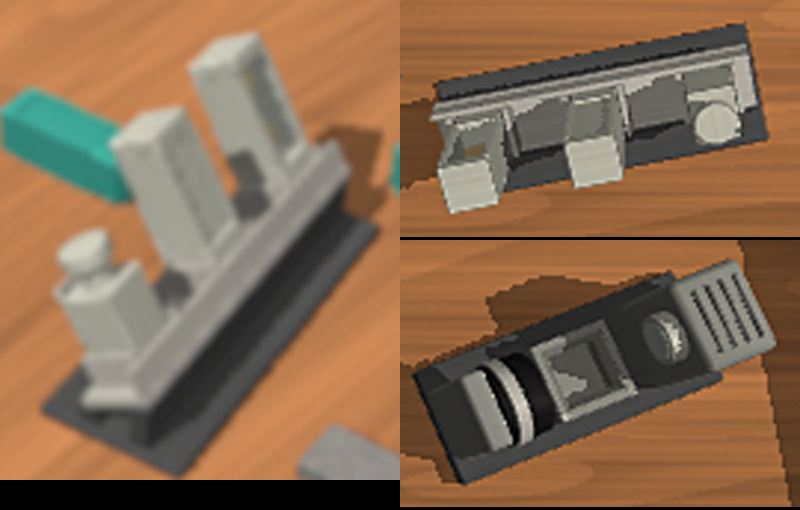

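Candidates: tall cell at top (184,245) / scene (320,140) has a recessed glass front face with brass inside, so it is the keyed cell. The one at (225,237) is plain on all sides (blind), and the one at (266,230) has a round knob (plug). The window faces rack ±x, so the grip is along rack y.

```bash
cat > h.py <<'E'
import numpy as np
from cell import vision
CAL={}
def ray(n,uv,c=None):
    c=c or CAL.setdefault(n,vision.calibration(n));f=210/np.tan(np.radians(c["fov_y"])/2);P=np.array(c["pose"])
    d=P[:3,:3]@[(uv[0]-c["cx"])/f,-(uv[1]-c["cy"])/f,-1];return P[:3,3],d/np.linalg.norm(d)
def plane(n,uv,z,c=None):
    o,d=ray(n,uv,c);return o+d*(z-o[2])/d[2]
def tri(n1,u1,n2,u2):
    o,d=ray(n1,u1);p,e=ray(n2,u2);s=np.linalg.lstsq(np.c_[d,-e],p-o,rcond=None)[0]
    a,b=o+s[0]*d,p+s[1]*e;return (a+b)/2,np.linalg.norm(a-b)
def proj(n,X,c=None):
    c=c or CAL.setdefault(n,vision.calibration(n));f=210/np.tan(np.radians(c["fov_y"])/2);P=np.array(c["pose"])
    q=P[:3,:3].T@(np.asarray(X)-P[:3,3]);return np.array([c["cx"]-f*q[0]/q[2],c["cy"]+f*q[1]/q[2]])
E
python3 - <<'E'
from h import *
np.set_printoptions(precision=4,suppress=True)
ct=lambda x,y:((x-400)/2.963+160,y/2.963+190)
cr=lambda x,y:((x-400)/2.963+360,(y-240)/2.963+180)
cs=lambda x,y:(x/4+260,y/4+115)
R=[plane("top",ct(*p),.006) for p in((437,85),(745,22),(768,140))]
print("rack",*R,[np.linalg.norm(R[i]-R[i+1]) for i in(0,1)])
t=np.array([ct(*p) for p in((438,163),(495,160),(502,203),(450,213))]);T=[plane("top",p,.133) for p in t]
print("celltop",*T,np.mean(T,0)); print([np.linalg.norm(T[i]-T[i-1]) for i in range(4)])
s=np.array([cs(*p) for p in((190,68),(217,38),(260,33),(232,68))]);S=[plane("scene",p,.133) for p in s]
print("scene",*S,np.mean(S,0),tri("top",t.mean(0),"scene",s.mean(0)))
B=[plane("top",cr(*p),.046) for p in((530,348),(600,322),(637,390),(562,418))]
print("block",*B,np.mean(B,0),[np.linalg.norm(B[i]-B[i-1]) for i in range(4)])
L=[plane("top",cr(*p),.118) for p in((672,290),(737,262),(775,343),(712,368))];print("lamp",*L)
C=[plane("top",cr(*p),.012) for p in((415,375),(465,485),(670,272))];print("base",*C)
E
```

```text
rack [0.6041 0.3465 0.006 ] [0.6576 0.0917 0.006 ] [0.5585 0.0726 0.006 ] [np.float64(0.2604014509159464), np.float64(0.10099806236151854)]
celltop [0.5284 0.3081 0.133 ] [0.5306 0.268  0.133 ] [0.5003 0.2619 0.133 ] [0.4933 0.2981 0.133 ] [0.5132 0.284  0.133 ]
[np.float64(0.03655228229150182), np.float64(0.040234213967221114), np.float64(0.030899427264568163), np.float64(0.036888532021273464)]
scene [0.5144 0.256  0.133 ] [0.5055 0.2911 0.133 ] [0.5218 0.3136 0.133 ] [0.5333 0.2736 0.133 ] [0.5187 0.2836 0.133 ] (array([0.5144, 0.2863, 0.1289]), np.float64(0.003160913905594682))
block [ 0.6036 -0.2095  0.046 ] [ 0.6247 -0.2668  0.046 ] [ 0.5699 -0.2928  0.046 ] [ 0.5476 -0.2319  0.046 ] [ 0.5865 -0.2502  0.046 ] [np.float64(0.06026542573290751), np.float64(0.06104672494506389), np.float64(0.06065635936686047), np.float64(0.06484005243638745)]
lamp [ 0.6355 -0.2933  0.118 ] [ 0.6568 -0.3433  0.118 ] [ 0.5958 -0.3664  0.118 ] [ 0.5772 -0.3184  0.118 ]
base [ 0.5865 -0.1246  0.012 ] [ 0.4965 -0.162   0.012 ] [ 0.6736 -0.3416  0.012 ]
```

>>> carry_out(increments=[20,-20,13,0,0,0.0548,20,-20,13,0,0,0.0548,20,-20,13,0,0,0.0548,20,-20,13,0,0,0.0548,20,-20,13,0,0,0.0548,20,-20,13,0,0,0.0548,20,-20,13,0,0,0.0548,20,-20,13,0,0,0.0548,16.8,-17.3,-12,0.0108,-0.0513,0,16.8,-17.3,-12,0.0108,-0.0513,0,16.8,-17.3,-12,0.0108,-0.0513,0,16.8,-17.3,-12,0.0108,-0.0513,0,16.8,-17.3,-12,0.0108,-0.0513,0,16.8,-17.3,-12,0.0108,-0.0513,0,16.8,-17.3,-12,0.0108,-0.0513,0,16.8,-17.3,-12,0.0108,-0.0513,0,16.8,-17.3,-12,0.0108,-0.0513,0,16.8,-17.3,-12,0.0108,-0.0513,0], grip=0)

```text
clock: 2.4
position: [0.4712, 0.2748, 0.2104]
ee_rot: [-0.271, 2.604, 0.074]
force: [0.5, -0.5, 0.2]
width: 1.0
gripper_force: 0.0
```

>>> carry_out(increments=[0,0,0,0,0,0,0,0,0,0,0,0,0,0,0,0,0,0])

```text
clock: 2.78
position: [0.4711, 0.2768, 0.2116]
ee_rot: [-0.272, 2.604, 0.075]
force: [-0.9, -0.1, -0.1]
width: 1.003
gripper_force: 0.0
```

Run:
```python
from h import *
from cell import readout
import cv2
from scipy.spatial.transform import Rotation as Ro
s=readout.observe();c=vision.calibration("wrist");im=vision.get_image("wrist")
print(s["clock"],s["position"],Ro.from_rotvec(s["ee_rot"]).as_matrix().round(3),s["joints"].round(2) if hasattr(s["joints"],"round") else s["joints"])
np.savez("w1.npz",**c);cv2.imwrite("pics/w1.png",im[:,:,::-1])
```

```text
2.775 [0.47109556 0.27678783 0.21157758] [[-0.847 -0.207  0.49 ]
 [-0.179  0.978  0.105]
 [-0.501  0.001 -0.865]] [-1.    0.1   0.19  2.23  0.66  0.45  0.41]
```

View pics/w1.png

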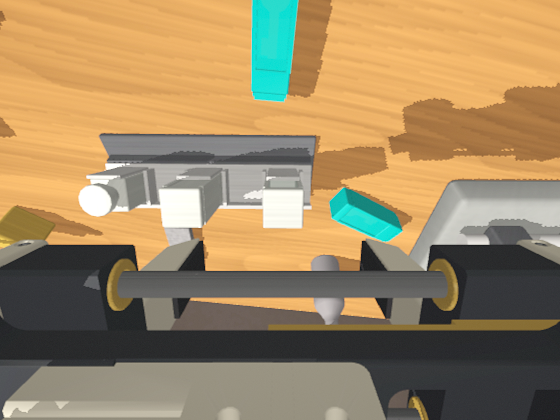

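The wrist view shows the plug (knob at 97,200), blind cell top (182,207) and keyed cell top (283,208), with the fingers at the bottom. Next I'll segment the keyed cell's top face.

Run:
```python
from h import *
import cv2
np.set_printoptions(precision=4,suppress=True)
c={k:v for k,v in np.load("w1.npz").items()}
im=cv2.imread("pics/w1.png");g=cv2.cvtColor(im,cv2.COLOR_BGR2GRAY)
print(g[175:235:4,283]);print(g[210,255:313:3])
h=cv2.cvtColor(im,cv2.COLOR_BGR2HSV);m=((g>=g[210,283]-12)&(h[...,1]<50)).astype(np.uint8)
n,l,st,ce=cv2.connectedComponentsWithStats(m)
k=l[210,283];print(st[k],ce[k]);
r=cv2.minAreaRect(np.argwhere(l==k)[:,::-1].astype(np.float32));print(r)
a=np.array([-.49,-.105,.865]);T=np.array([.515,.2845,.133])
P=[]
for q in [*cv2.boxPoints(r),ce[k]]:
    o,d=ray("w",q,c);P.append(o+d*((T-o)@a)/(d@a))
print(np.array(P),[np.linalg.norm(P[i]-P[(i+1)%4]) for i in range(4)])
print("TCP px",proj("w",[.4711,.2768,.2116],c))
```

```text
[131 179 177 151 249 254 252 251 252 252 246 252 249 239 186]
[191 188 185 254 252 251 251 251 251 251 251 250 250 250 250 251 174 173
 170 173]
[ 220  190   83   38 1609] [278.1112 207.816 ]
((260.77264404296875, 208.4127655029297), (81.64586639404297, 36.98649215698242), 1.5481576919555664)
[[0.5373 0.2338 0.1395]
 [0.508  0.2305 0.1225]
 [0.4949 0.3003 0.1235]
 [0.5238 0.3061 0.1406]
 [0.5121 0.2825 0.1311]] [np.float64(0.03401502145531172), np.float64(0.07100172971647938), np.float64(0.034039763550490335), np.float64(0.07355496062775899)]
TCP px [281.1925 255.7485]
```

Run:
```python
from h import *
np.set_printoptions(precision=4,suppress=True)
c={k:v for k,v in np.load("w1.npz").items()}
a=np.array([-.49,-.105,.865]);T=np.array([.515,.2845,.133]);P=[]
ry=np.array([-.207,.978,0])
for q in [(263.5,191),(302,191),(302.5,228),(263.5,228),(283,209.5)]:
    o,d=ray("w",q,c);P.append(o+d*((T-o)@a)/(d@a))
P=np.array(P);print(P,[np.linalg.norm(P[i]-P[(i+1)%4]) for i in range(4)])
t=np.array([.4711,.2768,.2116]);v=P[4]-t;xb=np.cross(ry,-a);print("off tool x,y,z",v@xb,v@ry,v@-a)
```

```text
[[0.5019 0.2674 0.1235]
 [0.4949 0.3002 0.1235]
 [0.5235 0.3074 0.1406]
 [0.5308 0.273  0.1406]
 [0.5125 0.287  0.1319]] [np.float64(0.03353067395006524), np.float64(0.03407947499546243), np.float64(0.035190299759927296), np.float64(0.0340685100567903)]
off tool x,y,z 0.0030895746035282945 0.00144583524114559 0.09030849999999994
```

>>> carry_out(increments=[6.5,1.5,-11.9,0,0,0,6.5,1.5,-11.9,0,0,0,6.5,1.5,-11.9,0,0,0,6.5,1.5,-11.9,0,0,0,6.5,1.5,-11.9,0,0,0,6.5,1.5,-11.9,0,0,0,6.5,1.5,-11.9,0,0,0,6.5,1.5,-11.9,0,0,0,6.5,1.5,-11.9,0,0,0,6.5,1.5,-11.9,0,0,0,0,0,0,0,0,0,0,0,0,0,0,0])

```text
clock: 4.32
position: [0.5359, 0.2903, 0.0917]
ee_rot: [-0.271, 2.605, 0.073]
force: [-0.4, 0.4, 0.3]
width: 0.998
gripper_force: 0.0
```

Run:
```python
from h import *
from cell import readout
import cv2
s=readout.observe();print(s["position"],s["force"])
w=vision.get_image("wrist")[:,:,::-1];t=cv2.resize(vision.get_image("top")[170:290,130:310,::-1],None,fx=2,fy=2)
o=np.zeros((420,800,3),np.uint8);o[:,:400]=w[:,80:480];o[:240,400:760]=t;cv2.imwrite("pics/w2.png",o)
```

```text
[0.53592078 0.29026567 0.09171245] [-0.39715999  0.42244532  0.3296077 ]
```

View pics/w2.png

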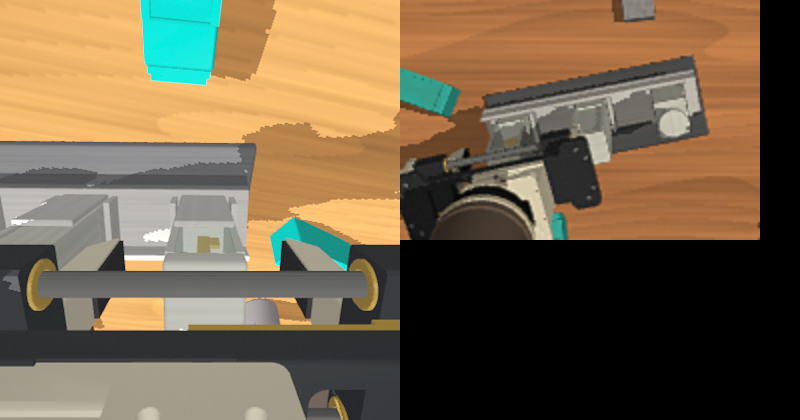

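The cell (crop 163–247, brass at 208,243) sits centred between the fingers (124 and 282), with no contact. Closing now.

>>> carry_out(increments=[0,0,0,0,0,0,0,0,0,0,0,0,0,0,0,0,0,0,0,0,0,0,0,0,0,0,0,0,0,0,0,0,0,0,0,0], grip=1, newtons=30)

```text
clock: 5.18
position: [0.536, 0.2904, 0.0917]
ee_rot: [-0.271, 2.605, 0.073]
force: [-0.4, 0.8, 0.9]
width: 0.394
gripper_force: 0.4
```

>>> carry_out(increments=[0,0,0,0,0,0,0,0,0,0,0,0,-2.5,-0.5,4.3,0,0,0,-2.5,-0.5,4.3,0,0,0,-2.5,-0.5,4.3,0,0,0])

```text
clock: 5.8
position: [0.5284, 0.2888, 0.1051]
ee_rot: [-0.271, 2.605, 0.073]
force: [2.9, 0.8, -1.9]
width: 0.39
gripper_force: 29.9
```

>>> carry_out(increments=[-6.1,-1.3,10.8,0,0,0,-6.1,-1.3,10.8,0,0,0,-6.1,-1.3,10.8,0,0,0,-6.1,-1.3,10.8,0,0,0,-6.1,-1.3,10.8,0,0,0,-6.1,-1.3,10.8,0,0,0,-6.1,-1.3,10.8,0,0,0,-6.1,-1.3,10.8,0,0,0,0,0,10,-0.0179,0.0855,0,0,0,10,-0.0179,0.0855,0,0,0,10,-0.0179,0.0855,0,0,0,10,-0.0179,0.0855,0,0,0,10,-0.0179,0.0855,0,0,0,10,-0.0179,0.0855,0])

```text
clock: 7.55
position: [0.4795, 0.2781, 0.2511]
ee_rot: [-0.325, 3.12, 0.0]
force: [1.6, 0.7, -2.4]
width: 0.39
gripper_force: 29.9
```

>>> carry_out(increments=[5.3,-26.4,0,0,0,-0.0696,5.3,-26.4,0,0,0,-0.0696,5.3,-26.4,0,0,0,-0.0696,5.3,-26.4,0,0,0,-0.0696,5.3,-26.4,0,0,0,-0.0696,5.3,-26.4,0,0,0,-0.0696,5.3,-26.4,0,0,0,-0.0696,5.3,-26.4,0,0,0,-0.0696,5.3,-26.4,0,0,0,-0.0696,5.3,-26.4,0,0,0,-0.0696,5.3,-26.4,0,0,0,-0.0696,5.3,-26.4,0,0,0,-0.0696,5.3,-26.4,0,0,0,-0.0696,5.3,-26.4,0,0,0,-0.0696,5.3,-26.4,0,0,0,-0.0696,5.3,-26.4,0,0,0,-0.0696,5.3,-26.4,0,0,0,-0.0696,5.3,-26.4,0,0,0,-0.0696,5.3,-26.4,0,0,0,-0.0696,5.3,-26.4,0,0,0,-0.0696])

```text
clock: 10.05
position: [0.5866, -0.2518, 0.2501]
ee_rot: [1.757, 2.597, -0.009]
force: [-0.3, 0.7, -1.4]
width: 0.387
gripper_force: 29.9
```

>>> carry_out(increments=[0,0,0,0,0,0,0,0,0,0,0,0])

```text
clock: 10.3
position: [0.5864, -0.2498, 0.2499]
ee_rot: [1.752, 2.602, -0.009]
force: [-0.3, 0.3, -0.9]
width: 0.389
gripper_force: 29.9
```

Run:
```python
from h import *
from cell import readout
import cv2
from scipy.spatial.transform import Rotation as Ro
s=readout.observe();c=vision.calibration("wrist");im=vision.get_image("wrist")
print(s["clock"],s["position"],Ro.from_rotvec(s["ee_rot"]).as_matrix().round(4),s["force"],s["gripper_force"],np.round(s["joints"],2))
np.savez("w3.npz",**c);cv2.imwrite("pics/w3.png",im[:,:,::-1])
S=vision.get_image("scene")[:,:,::-1];cv2.imwrite("pics/s3.png",S)
o=np.zeros((480,800,3),np.uint8);o[:480,:400]=cv2.resize(S[220:370,95:220],(400,480),interpolation=2);o[:300,400:]=cv2.resize(im[:,:,::-1],(400,300));cv2.imwrite("pics/c3.png",o)
```

```text
10.3 [ 0.58635279 -0.2498351   0.24993724] [[-0.376   0.9266  0.0012]
 [ 0.9266  0.376  -0.0075]
 [-0.0073 -0.0017 -1.    ]] [-0.30531178  0.33251034 -0.92467004] 29.935887157917023 [ 0.06  0.45  0.39  1.53 -0.17  1.19  0.86]
```

View pics/c3.png

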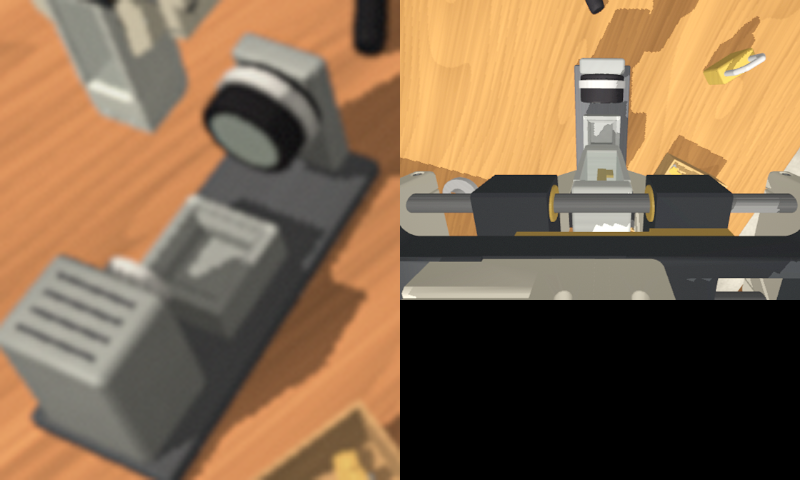

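The scene view shows the cell hanging above and the reader below, block top near scene (160,300). In the wrist view the well mouth is at about (280,183) full-res, with the camera above it in the image and the cell's glass with brass key in front. I'll enlarge the well for a precise fix.

Run:
```python
import cv2,numpy as np
w=cv2.imread("pics/w3.png")[75:215,230:330];S=cv2.imread("pics/s3.png")[275:335,130:190]
o=np.zeros((560,800,3),np.uint8);o[:560,:400]=cv2.resize(w,(400,560),interpolation=2);o[:400,400:]=cv2.resize(S,(400,400),interpolation=2);cv2.imwrite("pics/c4.png",o)
```

```text
(no output)
```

View pics/c4.png

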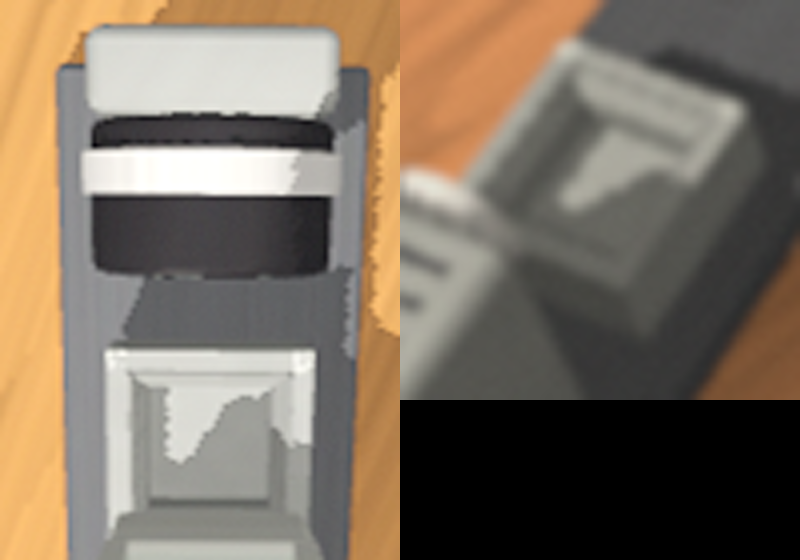

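Run:
```python
from h import *
np.set_printoptions(precision=4,suppress=True)
c={k:v for k,v in np.load("w3.npz").items()}
cw=lambda x,y:(x/4+230,y/4+75)
W=lambda x,y,z:plane("w",cw(x,y),z,c)
A,B=W(105,349,.046),W(315,349,.046);print("far edge",A,B,np.linalg.norm(A-B))
L0,L1,R0,R1=W(58,70,.012),W(69,540,.012),W(370,70,.012),W(353,540,.012)
ang=lambda v:np.degrees(np.arctan2(v[1],v[0]))
print("yaw edges",ang(L0-L1),ang(R0-R1),"perp",ang(B-A)+90,ang(R0-L0)+90,np.linalg.norm(R0-L0))
for y in(111.9,112.2,112.8):
    x=np.array([np.cos(np.radians(y)),np.sin(np.radians(y)),0]);print(y,"ctr",(A+B)/2-.032*x)
cs=lambda x,y:((x-400)/6.667+130,y/6.667+275)
S=[plane("scene",cs(*p),.046) for p in((567,40),(750,105),(632,292))]
print(*S,np.linalg.norm(S[0]-S[1]),np.linalg.norm(S[1]-S[2]),"ctr",(S[0]+S[2])/2,ang(S[1]-S[2]),ang(S[1]-S[0])+90)
# check wrist cal on the grasped cell: where TCP axis projects
print(proj("w",[.5864,-.2498,.297],c),proj("w",[.5864,-.2498,.187],c))
```

```text
far edge [ 0.5448 -0.2338  0.046 ] [ 0.6048 -0.2094  0.046 ] 0.06478172855960183
yaw edges 111.53344166683358 112.10349102096144 perp 112.14059419060521 112.12289982200669 0.09881829878621934
111.9 ctr [ 0.5867 -0.2513  0.046 ]
112.2 ctr [ 0.5869 -0.2512  0.046 ]
112.8 ctr [ 0.5872 -0.2511  0.046 ]
[ 0.5485 -0.234   0.046 ] [ 0.6071 -0.2094  0.046 ] [ 0.6331 -0.2688  0.046 ] 0.06353858837532862 0.06481094251579894 ctr [ 0.5908 -0.2514  0.046 ] 113.66044339171702 112.80495817677092
[282.7782 302.5758] [282.6316 222.0455]
```

Run:
```python
from h import *
import cv2
np.set_printoptions(precision=4,suppress=True)
for z in(.187,.195):
    F=[plane("scene",(x/3.2+95,y/3.2+220),z) for x,y in((97,112),(150,132),(187,88))]
    print(z,*F,[np.linalg.norm(F[i]-F[i-1]) for i in range(3)],(F[0]+F[2])/2)
S=cv2.imread("pics/s3.png")[225:270,105:165];cv2.imwrite("pics/c5.png",cv2.resize(S,(800,600),interpolation=2))
```

```text
0.187 [ 0.5728 -0.2699  0.187 ] [ 0.6046 -0.2577  0.187 ] [ 0.5937 -0.2278  0.187 ] [np.float64(0.046992035450490716), np.float64(0.034025023771408106), np.float64(0.03176977507413004)] [ 0.5833 -0.2489  0.187 ]
0.195 [ 0.58   -0.2716  0.195 ] [ 0.6113 -0.2595  0.195 ] [ 0.6005 -0.2301  0.195 ] [np.float64(0.046318129367582346), np.float64(0.03353707575488076), np.float64(0.03131416925774353)] [ 0.5902 -0.2508  0.195 ]
```

View pics/c5.png

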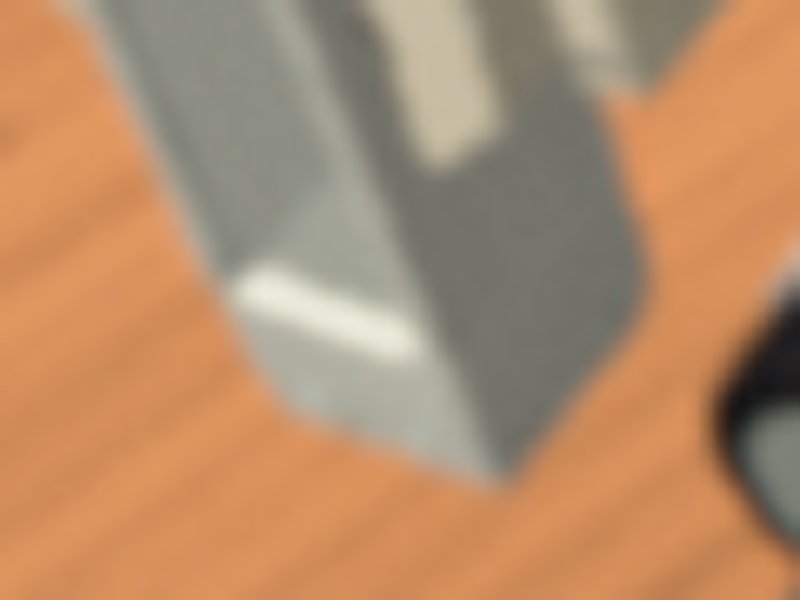

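>>> carry_out(increments=[0.8,-1.2,-10,0,0,0,0,0,-15,0,0,0,0,0,-15,0,0,0,0,0,-15,0,0,0,0,0,-15,0,0,0,0,0,-15,0,0,0,0,0,-15,0,0,0,0,0,-15,0,0,0,0,0,-12,0,0,0,0,0,-7,0,0,0,0,0,0,0,0,0,0,0,0,0,0,0])

```text
clock: 11.9
position: [0.5873, -0.2515, 0.1167]
ee_rot: [1.751, 2.6, -0.009]
force: [0.1, 0.7, -2.0]
width: 0.387
gripper_force: 29.9
```

Run:
```python
from h import *
from cell import readout
import cv2
s=readout.observe();print(s["clock"],s["position"],s["force"])
S=vision.get_image("scene")[:,:,::-1];w=vision.get_image("wrist")[:,:,::-1];c=vision.calibration("wrist");np.savez("w5.npz",**c);cv2.imwrite("pics/w5.png",w)
o=np.zeros((560,800,3),np.uint8);o[:420,:400]=cv2.resize(S[255:339,120:200],(400,420),interpolation=2);o[:,400:]=cv2.resize(w[75:215,230:330],(400,560),interpolation=2);cv2.imwrite("pics/c6.png",o)
```

```text
11.9 [ 0.587347   -0.25145439  0.11669184] [ 0.05581214  0.67553707 -1.96243186]
```

View pics/c6.png

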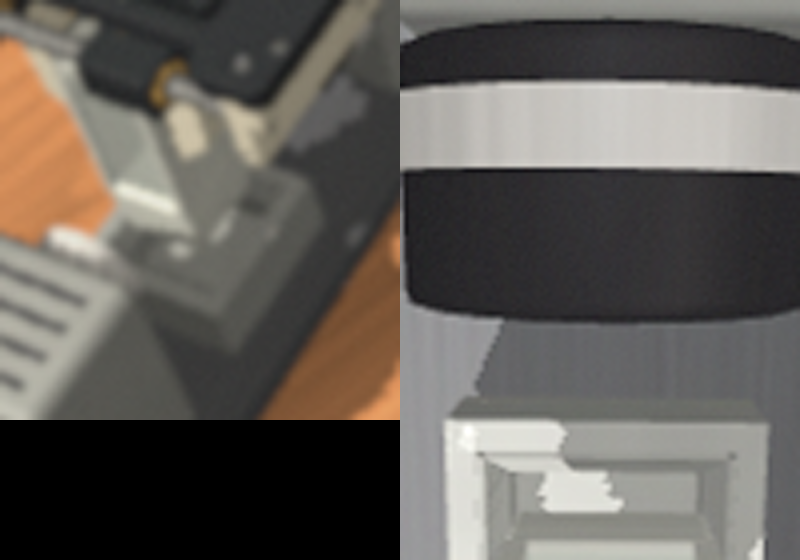

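The foot hovers just over the well mouth. Block far edge is at wrist px 241–322 (mid 281.6), cell mid ≈ 283. Computing the residual offset.

Run:
```python
from h import *
np.set_printoptions(precision=4,suppress=True)
c={k:v for k,v in np.load("w5.npz").items()}
cw=lambda x,y:((x-400)/4+230,y/4+75)
A,B=[plane("w",cw(*p),.046,c) for p in((445,422),(768,422))]
x=np.array([-.377,.926,0]);y=np.array([.926,.377,0]);t=np.array([.5873,-.2515,0])
print(A,B,np.linalg.norm(A-B),np.degrees(np.arctan2(*(B-A)[1::-1])));C=(A+B)/2-.032*x;print("ctr",C,"err rx,ry of TCP",(t-C)@x,(t-C)@y)
for z in(.054,.062):
    P=[plane("w",cw(*p),z,c) for p in((518,512),(707,512))];print(z,P[0],P[1],np.linalg.norm(P[0]-P[1]),"cell face rel TCP",((P[0]+P[1])/2-t)@x,((P[0]+P[1])/2-t)@y)
```

```text
[ 0.5451 -0.2341  0.046 ] [ 0.6044 -0.21    0.046 ] 0.06401649009454599 22.138531790413158
ctr [ 0.5868 -0.2517  0.046 ] err rx,ry of TCP -2.0251266984593108e-05 0.0005611261010925556
0.054 [ 0.5648 -0.2437  0.054 ] [ 0.5991 -0.2298  0.054 ] 0.03694443869594778 cell face rel TCP 0.01568209652761247 0.0006158185726373663
0.062 [ 0.5646 -0.2415  0.062 ] [ 0.5976 -0.2281  0.062 ] 0.0356017172695276 cell face rel TCP 0.01780258388602052 0.0005895074769709561
```

>>> carry_out(increments=[-1,-0.4,0,0,0,0,0,0,-3,0,0,0,0,0,-3,0,0,0,0,0,-3,0,0,0,0,0,-3,0,0,0,0,0,-3,0,0,0,0,0,-3,0,0,0,0,0,0,0,0,0])

```text
clock: 13.0
position: [0.5858, -0.2516, 0.0979]
ee_rot: [1.752, 2.601, -0.01]
force: [-0.1, -0.4, -1.7]
width: 0.391
gripper_force: 29.9
```

>>> carry_out(increments=[0,0,-2,0,0,0,0,0,-2,0,0,0,0,0,-2,0,0,0,0,0,-1,0,0,0,0,0,-1,0,0,0,0,0,0,0,0,0])

```text
clock: 13.75
position: [0.586, -0.2517, 0.0901]
ee_rot: [1.752, 2.601, -0.009]
force: [-0.5, 0.7, -2.0]
width: 0.389
gripper_force: 29.9
```

>>> carry_out(increments=[0,0,-1,0,0,0,0,0,-1,0,0,0,0,0,-1,0,0,0,0,0,0,0,0,0])

```text
clock: 14.25
position: [0.586, -0.2516, 0.0871]
ee_rot: [1.752, 2.601, -0.009]
force: [0.3, 0.2, -1.1]
width: 0.39
gripper_force: 29.9
```

>>> carry_out(increments=[0,0,-0.7,0,0,0,0,0,-0.7,0,0,0,0,0,0,0,0,0])

```text
clock: 14.62
position: [0.5861, -0.2517, 0.0859]
ee_rot: [1.751, 2.601, -0.009]
force: [-0.5, -0.0, -0.6]
width: 0.393
gripper_force: 29.9
```

>>> carry_out(increments=[0,0,-0.7,0,0,0,0,0,-0.7,0,0,0,0,0,0,0,0,0])

```text
clock: 15.0
position: [0.5862, -0.252, 0.0858]
ee_rot: [1.751, 2.6, -0.008]
force: [-3.3, 1.4, 12.2]
width: 0.395
gripper_force: 30.0
```

Contact at z=0.0858 matches the predicted home height of 0.086 (from the rack floor geometry). Unload slightly and open.

>>> carry_out(increments=[0,0,0.8,0,0,0,0,0,0,0,0,0])

```text
clock: 15.25
position: [0.5862, -0.2519, 0.0858]
ee_rot: [1.751, 2.6, -0.009]
force: [-2.8, 1.1, 6.6]
width: 0.388
gripper_force: 30.0
```

>>> carry_out(increments=[0,0,0,0,0,0,0,0,0,0,0,0,0,0,0,0,0,0,0,0,0,0,0,0,0,0,0,0,0,0], grip=0.25)

```text
clock: 15.88
position: [0.5861, -0.2517, 0.0852]
ee_rot: [1.751, 2.601, -0.009]
force: [-0.1, -0.5, 0.1]
width: 0.747
gripper_force: 0.0
```

>>> carry_out(increments=[0,0,5,0,0,0,0,0,10,0,0,0,0,0,15,0,0,0,0,0,20,0,0,0,0,0,20,0,0,0,0,0,20,0,0,0,0,0,20,0,0,0,0,0,20,0,0,0,-20,10,10,0,0,0,-20,10,0,0,0,0,-20,10,0,0,0,0,-20,10,0,0,0,0,-20,10,0,0,0,0,-20,10,0,0,0,0,-20,10,0,0,0,0,0,0,0,0,0,0])

```text
clock: 17.88
position: [0.4453, -0.1813, 0.2263]
ee_rot: [1.751, 2.601, -0.007]
force: [0.6, -0.9, 0.2]
width: 0.752
gripper_force: 0.0
```

Run:
```python
from h import *
import cv2
S=vision.get_image("scene")[:,:,::-1];t=vision.get_image("top")[:,:,::-1]
cv2.imwrite("pics/s7.png",S);cv2.imwrite("pics/t7.png",t)
o=np.zeros((560,800,3),np.uint8);o[:480,:400]=cv2.resize(S[215:365,95:220],(400,480),interpolation=2);o[:267,400:]=cv2.resize(t[180:270,360:495],(400,267),interpolation=2)
o[270:560,400:]=cv2.resize(S[115:315,200:476],(400,290),interpolation=2);cv2.imwrite("pics/c7.png",o)
```

```text
(no output)
```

View pics/c7.png

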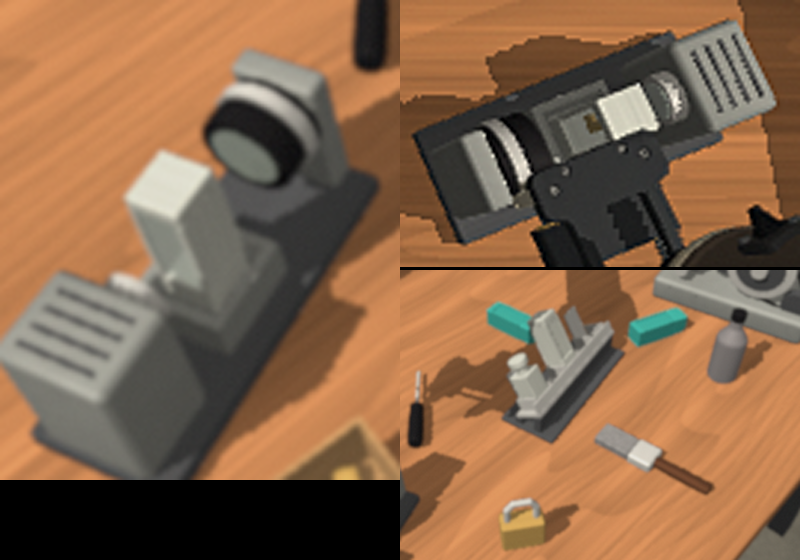

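The cell stands upright in the well (top face at scene ≈(149,273)), with its glass faces toward the lamp and the lens. The other pieces, padlock and screwdriver are undisturbed. One last height check before hand-in.

Run:
```python
from h import *
from cell import arm
p,e=tri("top",((627-400)/2.963+360,110/2.963+180),"scene",(170/3.2+95,187/3.2+215));print(p,e)
if abs(p[2]-.134)<.006: print(arm.sign_off())
```

```text
[ 0.58857158 -0.25178598  0.13010191] 0.00012993044796697658
the job is handed in; nothing more can be done
None
```

The windowed key cell is seated upright in the reader's well with its glass faces toward the lamp and the lens, released and handed in at about 18 s; the final images and contact height fit it being fully home, and the other pieces look undisturbed.

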